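# Work the sequence lock and open the desk cabinet

## Robot

A 6-joint arm with a two-finger parallel gripper is mounted at the origin on the work surface. World frame = base frame: x ahead of the robot, y to its left, z up, the work surface at z = 0. Lengths are in m, angles in rad, forces in N, time in s.
With the tool pointing down it reaches from about 0.275 to 0.825 m from the base axis. Payload 4.9 kg.
Tool frame: the origin (TCP) lies midway between the tips of the shut fingers; the grasp point (between the pads) lies 19 mm behind it; z points along the fingers, y is the line along which they close (so a half turn about z gives the same grasp; the last joint's range is limited). The gripper opens to 85 mm and grips with 20 to 120 N. Pads are 22 mm wide; open, the fingers measure 114 mm over their backs; the gripper's body (76 mm by 85 mm) begins 54 mm behind the grasp point. The pads swing forward as they close: fully open they stand 13 mm farther back than shut.
Start: joints at [-1.409, 0.326, -0.193, 1.052, 0, 1.437], TCP at [0.16, -0.526, 0.231] pointing down, gripper open.
Joint ranges: [-2.65, 2.65], [-0.97, 1.79], [-1.3, 1.35], [-1.93, 2.1], [-1.47, 1.37], [-3.14, 3.14]. Speed limits (rad/s): [2.57, 2.57, 3.14, 3.14, 3.14, 3.14].

## Interface

Orientations are given as a rotation vector (axis times angle).
In Python, from cell import sense, imaging, workorder gives the robot as it stands. The module is installed in compiled form; this text tells all that it offers.
- The arm moves only by the tool arm_command, never from a script. Its argument "steps" is a list that holds one entry, the list of rows, each a list of 5 numbers: the shift along the tool's x, y, z in mm, then the turn about the tool's z in degrees, then the opening, from 0 (shut) to 1 (fully open). A call has 1 to 10 rows; each row is the pose to reach, as a shift and turn from the pose commanded when the call began, along the tool's axes at that moment; what a row does not reach only later rows make up. A row lasts 1/12 s, in which the tool goes at most 41.7 mm and 7.16 degrees, less where a joint would pass 70% of its speed; a pose out of reach is approached as far as the arm can. A call with a gripper value outside its range is refused whole. The fingers move at their own pace and stop on an object; "newtons" is the grip in N (left out, the last holds). Time passes only in rows, so rows that repeat a pose let the fingers close. It gives the time, the measured TCP pose, the force, the opening and the grip force at its end, in the units of the state.
- sense(): the state, without advancing time (a new reading comes with each control period).
- imaging.grab_frame(name): name is "scene" or "top" or "wrist"; returns a dict with "pixels" (384x512x3 uint8, red, green, blue), "fov_y" (degrees; the focal length in pixels is half the picture's height over the tangent of half this angle, whatever the lens; pixels are square), "cx", "cy" (the principal point, pixels), "R" (3x3) and "t" (3): a world point X has camera coordinates R X + t. Camera axes: x right, y down, z forward; pixel columns grow to the right and rows downward; lengths in m; the calibration is good to about 2 mm. The wrist camera is an equidistant fisheye: a pixel r from the principal point sees the ray r / f radians off the axis. A picture is of the moment at which its call begins. There is no depth.
- workorder.hand_in(): hands the job in; it is judged then, once.
The state is a dict: "clock": time; "qpos": joint angles; "joint_vel": joint speeds; "tau": joint torques, N m; "eef_pos": TCP position; "tool_rot": TCP orientation; "wrist_force": force on the tool from outside, world axes, zero at the start; "wrist_torque": the same for the moment, N m; "width": finger opening in m; "grip_force": force on a finger pad.
Only numpy, scipy, OpenCV 4.12 (cv2) and the standard library are available. Lean on these libraries where they do the work, as an engineer would, in place of code of your own. Each camera call takes 0.05 s, during which the arm holds its last target. There are 200 camera calls.

## Task

The front sliding door of the desk cabinet is held by a sequence lock: three interlocked levers on the roof, of which only one can be thrown at a time, in an order that is not marked. Find by feel which lever is free, throw all three fully over away from the doors, one after the other, and then slide the front door fully open in front of the other one. Let go at the end, and leave the other things on the desk where they are.

Things in the scene. Friction and masses are not known exactly. Their poses are not given: they have to be found in the camera images.
- cabinet: white desktop cabinet, fixed, 180 deep (x) x 380 wide (y) x 150 mm high; origin on the desk under its centre, z up, its front with the doors at its -x side, towards the robot. On the roof, centred, an aluminium rail 50 x 300 x 26 mm high carries the levers. The front (outer) door covers the left half (+y), the inner door, which stays put, the right half (-y).
- door (a joint): travel (m) of the front sliding acrylic door: 0 = shut, over the cabinet's left half; 0.165 = fully open, in front of the right half. It slides along cabinet -y, needs 2 to 3 N, and is bolted (gives about 2 mm) until the last of the three levers is past about 0.8.
- door_pull (a point): centre of the top face of the front door's aluminium pull, an upright block 14 (cabinet x) x 24 (cabinet y) mm that stands 47 mm above the roof (top 197 mm above the desk). When shut it is 110 mm in front of the cabinet's centre and 150 mm to +y; free on all sides, its back face 13 mm before the roof's edge
- lever_p_tip (a point): top end, centre, of one of three identical levers on the roof rail, about 95 mm apart along cabinet y (which lever has which place varies). Steel stem, black round grip 18 mm thick over the last 60 mm; 85 mm from its pivot, which is 186 mm above the desk, over the rail's centre line. At the start this point is 261 mm above the desk, 41 mm to the door side of the pivot; thrown, 41 mm beyond it.
- lever_p (a joint): angle (rad) of lever_p: 0 = leaning 29 deg to the doors (cabinet -x), 1.0 = fully thrown, leaning 29 deg away (+x). Stays where left; takes 1 to 3 N at the grip. While blocked it gives only 0.06 rad (5 mm at the top), then stops hard; it is freed once the lever before it in the hidden sequence passes about 0.8. One unthrown lever is free at a time; find it by trying.
- lever_q_tip (a point): top end, centre, of one of three identical levers on the roof rail, about 95 mm apart along cabinet y (which lever has which place varies). Steel stem, black round grip 18 mm thick over the last 60 mm; 85 mm from its pivot, which is 186 mm above the desk, over the rail's centre line. At the start this point is 261 mm above the desk, 41 mm to the door side of the pivot; thrown, 41 mm beyond it.
- lever_q (a joint): angle (rad) of lever_q: 0 = leaning 29 deg to the doors (cabinet -x), 1.0 = fully thrown, leaning 29 deg away (+x). Stays where left; takes 1 to 3 N at the grip. While blocked it gives only 0.06 rad (5 mm at the top), then stops hard; it is freed once the lever before it in the hidden sequence passes about 0.8. One unthrown lever is free at a time; find it by trying.
- lever_r_tip (a point): top end, centre, of one of three identical levers on the roof rail, about 95 mm apart along cabinet y (which lever has which place varies). Steel stem, black round grip 18 mm thick over the last 60 mm; 85 mm from its pivot, which is 186 mm above the desk, over the rail's centre line. At the start this point is 261 mm above the desk, 41 mm to the door side of the pivot; thrown, 41 mm beyond it.
- lever_r (a joint): angle (rad) of lever_r: 0 = leaning 29 deg to the doors (cabinet -x), 1.0 = fully thrown, leaning 29 deg away (+x). Stays where left; takes 1 to 3 N at the grip. While blocked it gives only 0.06 rad (5 mm at the top), then stops hard; it is freed once the lever before it in the hidden sequence passes about 0.8. One unthrown lever is free at a time; find it by trying.
- headphone_stand: bystander: black steel headphone stand, 110 mm round foot, 251 mm tall; origin under its foot
- toothpick_dispenser: bystander: white plastic push-button toothpick dispenser, 60 mm round, 86 mm tall; origin under its centre
- mug: bystander: yellow ceramic mug lying empty on its side, 80 mm diameter, 90 mm long; origin on the desk under its middle, mouth towards its +x
- phone_stand: bystander: wooden wave-shaped phone stand, 120 x 70 mm, 105 mm tall; origin on the desk under its middle

How it is judged:
By the outcome, as a careful person would: the job done as asked, in the order asked, and still so for the second after the job is handed in, with the robot touching nothing.
It also fails if it takes over 64 s, if anything falls off the work surface, if the arm or the gripper's body presses on something with over 40 N, if the wrist force passes 120 N, or if a joint passes its speed limit or range.

## Working session

There is one attempt and no reset: what is moved stays moved. The work goes in short steps, Python scripts to look and compute and a tool call to move; the robot and the scene stay as the last step left them, time stands still between calls to the robot, and variables do not carry over. Pictures are saved under pics/ and viewed, at most 10 in all, crops included, and the job is handed in when it is done.

Besides the shell and the picture viewer there is one more tool, called after "Emit:" as name([rows], argument=value, ...), one row to a line, values as JSON. arm_command: Moves the arm, as the interface text tells. Its arguments: {"type":"object","properties":{"steps":{"type":"array","items":{"type":"array","items":{"type":"array","items":{"type":"number"}}}},"newtons":{"type":"number"}},"required":["steps"]}

```bash
mkdir -p pics; python3 - <<'E'
from cell import sense, imaging
import cv2, numpy as np, pickle
d={}
for n in("scene","top"):
    f=imaging.grab_frame(n); d[n]=f
    cv2.imwrite(f"pics/{n}0.png",cv2.resize(f["pixels"][...,::-1],(800,600),interpolation=cv2.INTER_CUBIC))
    print(n,f["fov_y"],f["cx"],f["cy"],np.round(f["R"],3).tolist(),np.round(f["t"],3))
pickle.dump(d,open("f0.pkl","wb"))
s=sense();print(s["eef_pos"],s["tool_rot"],s["wrist_force"],s["clock"])
E
```

```text
scene 55.638109014831215 254.98691080703276 192.6342501869629 [[0.528, 0.849, 0.009], [0.67, -0.41, -0.62], [-0.522, 0.334, -0.785]] [-0.289 -0.25   1.567]
top 42.232255065023125 260.33376184904506 201.47878164030658 [[0.023, -1.0, 0.005], [-0.999, -0.023, -0.045], [0.045, -0.004, -0.999]] [-0.013  0.504  1.528]
[ 0.16026493 -0.52559657  0.23057961] [-3.10576244e+00 -4.62683222e-01  2.96155117e-05] [0.45817672 0.44528221 0.76302176] 0.1
```

View pics/scene0.png

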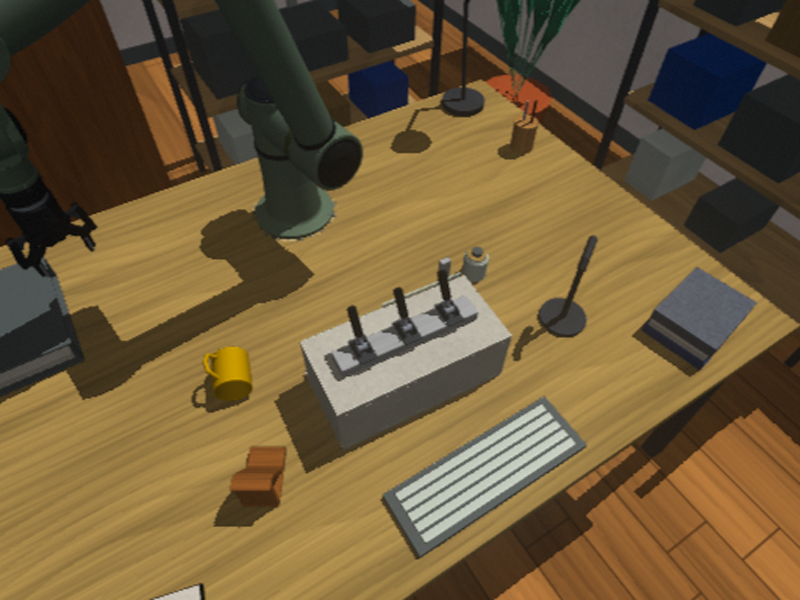

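View pics/top0.png

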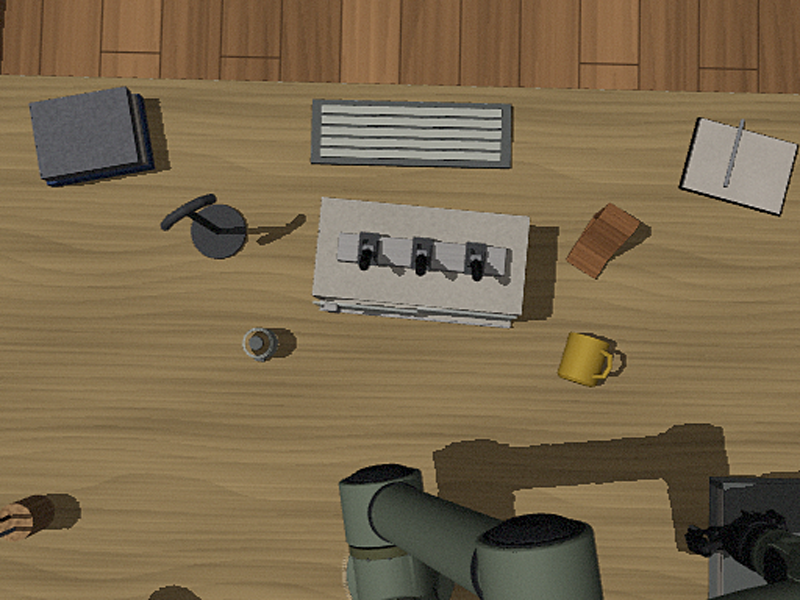

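The scene shot shows the cabinet ahead of the base, with the dispenser near the pull and the headphone stand at its left. In the top shot the lever tips are near (363,266), (420,271) and (476,276) and the pull near (333,307). I'll enlarge that part.

```bash
python3 - <<'E'
import cv2,pickle
d=pickle.load(open("f0.pkl","rb"))
p=d["top"]["pixels"][115:215,190:350,::-1]
cv2.imwrite("pics/topc.png",cv2.resize(p,(800,500),interpolation=cv2.INTER_CUBIC))
E
```

```text
(no output)
```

View pics/topc.png

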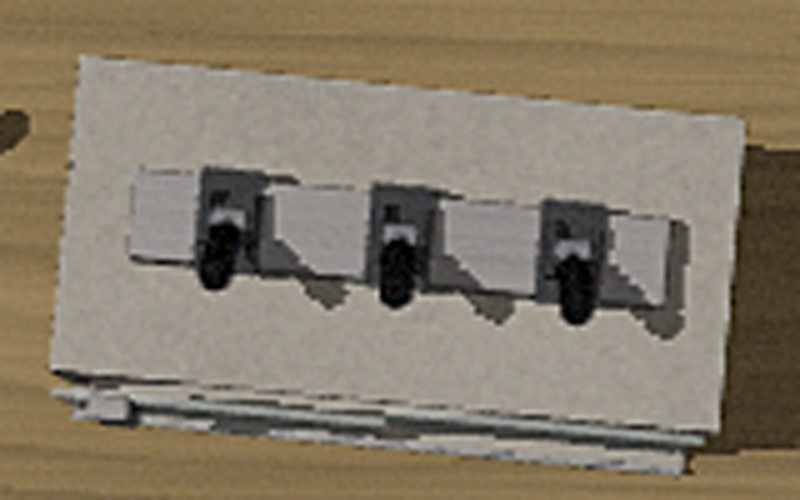

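The crop shows roof corners at (80,55), (746,118), (720,432) and (50,372), grip ends near (214,276), (397,293) and (577,312), and the pull top near (106,406).

```bash
cat > h.py <<'E'
import numpy as np
def ray(f,u,v,z):
    R=np.array(f["R"]);t=np.array(f["t"]);F=192/np.tan(np.radians(f["fov_y"]/2))
    d=R.T@[(u-f["cx"])/F,(v-f["cy"])/F,1];c=-R.T@t
    return c+d*(z-c[2])/d[2]
E
python3 - <<'E'
import pickle,numpy as np
from h import ray
f=pickle.load(open("f0.pkl","rb"))["top"]
P=lambda u,v,z: ray(f,190+(u+.5)/5-.5,115+(v+.5)/5-.5,z)
C=np.array([P(u,v,.15)[:2] for u,v in((80,55),(746,118),(720,432),(50,372))])
print(C.round(4).tolist(),"mean",C.mean(0), [np.linalg.norm(C[i]-C[i-1]).round(3) for i in range(4)])
ey=C[0]-C[1]+C[3]-C[2]; yaw=np.arctan2(-ey[0],ey[1]); print("yaw",np.degrees(yaw))
Rz=np.array([[np.cos(yaw),-np.sin(yaw)],[np.sin(yaw),np.cos(yaw)]])
for u,v,z in((214,276,.261),(397,293,.261),(577,312,.261),(106,406,.197)):
    p=P(u,v,z)[:2]; print(p.round(4),"cab",(Rz.T@(p-C.mean(0))).round(4), np.linalg.norm(p).round(3))
for n,u,v,z in(("disp",260,344,.086),("stand",188,211,.25),("standfoot",219,231,0),("mug",588,359,.05)):
    p=ray(f,u*.64,v*.64,z); print(n,p.round(3),"cab",(Rz.T@(p[:2]-C.mean(0))).round(3))
from cell import sense
from scipy.spatial.transform import Rotation as Ro
print(Ro.from_rotvec(sense()["tool_rot"]).as_matrix().round(3))
E
```

```text
[[0.7097, 0.1594], [0.6828, -0.2191], [0.5041, -0.2073], [0.5292, 0.1712]] mean [ 0.60646653 -0.02394924] [np.float64(0.181), np.float64(0.379), np.float64(0.179), np.float64(0.379)]
yaw -3.933559256608092
[0.5738 0.0743] cab [-0.0394  0.0957] 0.579
[ 0.5671 -0.0211] cab [-0.0395  0.0001] 0.568
[ 0.5594 -0.115 ] cab [-0.0407 -0.0941] 0.571
[0.5082 0.1347] cab [-0.1089  0.1515] 0.526
disp [0.44  0.274 0.086] cab [-0.187  0.286]
stand [0.66  0.372 0.25 ] cab [0.026 0.398]
standfoot [0.664 0.379 0.   ] cab [0.03  0.406]
mug [ 0.425 -0.353  0.05 ] cab [-0.158 -0.34 ]
[[ 0.957  0.291 -0.   ]
 [ 0.291 -0.957  0.002]
 [ 0.    -0.002 -1.   ]]
```

Measurements match the stated sizes (379 x 180 mm, tips at -40 mm, pull at (-109, 151)). I'll shut the gripper, line the tool's x up with the cabinet's and go to just in front of the right lever.

Emit:
arm_command([
  [[40,-25,-5,7,0],[80,-50,-5,14,0],[120,-74,-5,20.8,0],[159,-99,-5,20.8,0],[198,-123,-5,20.8,0],[237,-147,-5,20.8,0],[276,-171,-5,20.8,0],[315,-195,-5,20.8,0],[354,-219,-5,20.8,0],[393,-243,-5,20.8,0]],
])

```text
clock: 0.93
eef_pos: [0.4335, -0.2142, 0.2362]
tool_rot: [-3.14, 0.106, 0.0]
wrist_force: [0.9, -0.7, 0.5]
width: -0.0002
grip_force: 0.0
```

```bash
cat >> h.py <<'E'
from scipy.spatial.transform import Rotation as Ro
C=np.array([.6065,-.0239]);yaw=np.radians(-3.93)
Rz=np.array([[np.cos(yaw),-np.sin(yaw)],[np.sin(yaw),np.cos(yaw)]])
def st(*targets):
    from cell import sense
    s=sense();R=Ro.from_rotvec(s["tool_rot"]).as_matrix();p=s["eef_pos"]
    print("t",round(s["clock"],2),"cab mm",(1e3*(Rz.T@(p[:2]-C))).round(1),"z",round(p[2]*1e3,1),"yaw",np.degrees(np.arctan2(R[1,0],R[0,0])).round(2),
      "Fcab",(Rz.T@s["wrist_force"][:2]).round(1),s["wrist_force"][2].round(1),"w",round(s["width"],4))
    for x,y,z in targets:
        w=np.r_[C+Rz@[x/1e3,y/1e3],z/1e3]; print((x,y,z),"tool mm",(1e3*R.T@(w-p)).round(1))
E
python3 -c "
from h import st
st((-80,-94,236))"
```

```text
t 0.93 cab mm [-159.5 -201.7] z 236.2 yaw -3.86 Fcab [ 0.9 -0.6] 0.5 w -0.0002
(-80, -94, 236) tool mm [ 7.970e+01 -1.076e+02  1.000e-01]
```

Emit:
arm_command([
  [[25,-35,0,0,0],[50,-70,0,0,0],[75,-105,0,0,0],[82,-108,0,0,0],[88,-108,0,0,0],[92,-108,0,0,0],[96,-108,0,0,0],[99,-108,0,0,0],[102,-108,0,0,0],[105,-108,0,0,0]],
])

```text
clock: 1.77
eef_pos: [0.5438, -0.1166, 0.2363]
tool_rot: [3.139, -0.109, -0.002]
wrist_force: [-4.1, 0.3, 2.9]
width: 0.0
grip_force: 1.8
```

```bash
python3 -c "
from h import st
st()"
```

```text
t 1.77 cab mm [-56.2 -96.8] z 236.3 yaw -3.97 Fcab [-4.1 -0. ] 2.9 w 0.0
```

Emit:
arm_command([
  [[3,0,0,0,0],[5,0,0,0,0],[7,0,0,0,0],[9,0,0,0,0],[9,0,0,0,0]],
])

```text
clock: 2.18
eef_pos: [0.5481, -0.1164, 0.2366]
tool_rot: [3.138, -0.108, -0.017]
wrist_force: [-20.0, -0.5, 13.5]
width: -0.0003
grip_force: 9.9
```

```bash
python3 -c "
from h import st
st()"
```

```text
t 2.18 cab mm [-51.9 -96.3] z 236.6 yaw -3.93 Fcab [-19.9  -1.9] 13.5 w -0.0003
```

20 N after about 5 mm of give means the right lever is blocked. Next is the middle one.

Emit:
arm_command([
  [[-26,0,0,0,0],[-28,-35,0,0,0],[-28,-70,0,0,0],[-26,-96,0,0,0],[-14,-96,0,0,0],[-9,-96,0,0,0],[-5,-96,0,0,0],[-2,-96,0,0,0],[0,-96,0,0,0],[0,-96,0,0,0]],
])

```text
clock: 3.02
eef_pos: [0.5548, -0.0198, 0.2359]
tool_rot: [-3.138, 0.107, 0.017]
wrist_force: [-17.6, 4.6, 12.7]
width: -0.0002
grip_force: 8.9
```

```bash
python3 -c "
from h import st
st()"
```

```text
t 3.02 cab mm [-51.8   0.5] z 235.9 yaw -3.9 Fcab [-17.9   3.4] 12.7 w -0.0002
```

The middle lever is also blocked, so the left one should be free.

Emit:
arm_command([
  [[-26,0,0,0,0],[-28,-35,0,0,0],[-28,-70,0,0,0],[-26,-95,0,0,0],[-14,-95,0,0,0],[-9,-95,0,0,0],[-5,-95,0,0,0],[-2,-95,0,0,0],[0,-95,0,0,0],[0,-95,0,0,0]],
])

```text
clock: 3.85
eef_pos: [0.5655, 0.0546, 0.2361]
tool_rot: [-3.128, 0.062, 0.002]
wrist_force: [-3.9, -4.6, 1.5]
width: 0.0001
grip_force: 2.5
```

```bash
python3 -c "
from h import st
st()"
```

```text
t 3.85 cab mm [-46.3  75.5] z 236.1 yaw -2.27 Fcab [-3.6 -4.9] 1.5 w 0.0001
```

```bash
python3 -c "
from h import st
st()
from cell import sense
s=sense();print(s['qpos'].round(3) if hasattr(s['qpos'],'round') else s['qpos'],s['joint_vel'])"
```

```text
t 3.85 cab mm [-46.3  75.5] z 236.1 yaw -2.27 Fcab [-3.6 -4.9] 1.5 w 0.0001
[-0.041  0.357 -0.135  1.08   0.013  3.141] [ 3.25910642e-03 -7.57155805e-03 -9.43765234e-03 -8.41510620e-03
 -6.33417463e-06  1.28418962e-03]
```

Joint 6 is at its +3.14 limit. I'll back off and turn the tool half a turn, which is symmetric for pushing.

Emit:
arm_command([
  [[-35,10,0,0,0],[-40,10,0,-7,0],[-40,10,0,-14,0],[-40,10,0,-21,0],[-40,10,0,-28,0],[-40,10,0,-35,0],[-40,10,0,-42,0],[-40,10,0,-49,0],[-40,10,0,-56,0],[-40,10,0,-63,0]],
])

```text
clock: 4.68
eef_pos: [0.526, 0.0477, 0.2363]
tool_rot: [-2.694, -1.591, -0.015]
wrist_force: [-0.4, 0.2, 0.0]
width: 0.0
grip_force: 0.0
```

Emit:
arm_command([
  [[0,0,0,-7,0],[0,0,0,-14,0],[0,0,0,-21,0],[0,0,0,-28,0],[0,0,0,-35,0],[0,0,0,-42,0],[0,0,0,-49,0],[0,0,0,-56,0],[0,0,0,-63,0],[0,0,0,-70,0]],
])

```text
clock: 5.52
eef_pos: [0.526, 0.0477, 0.2363]
tool_rot: [-1.297, -2.856, -0.024]
wrist_force: [-0.0, 0.1, 0.4]
width: -0.0
grip_force: 0.0
```

```bash
python3 -c "
from h import st
st()
from cell import sense
print(sense()['qpos'])"
```

```text
t 5.52 cab mm [-85.3  65.9] z 236.3 yaw 131.15 Fcab [-0.   0.1] 0.4 w -0.0
[-0.05853041  0.2805027  -0.24366811  1.04579742  0.01583314  0.79413107]
```

Emit:
arm_command([
  [[0,0,0,-7,0],[0,0,0,-14,0],[0,0,0,-21,0],[0,0,0,-28,0],[0,0,0,-35,0],[0,0,0,-42,0],[0,0,0,-44.9,0],[0,0,0,-44.9,0]],
])

```text
clock: 6.18
eef_pos: [0.5259, 0.0477, 0.2363]
tool_rot: [0.117, 3.138, 0.025]
wrist_force: [0.4, 0.6, 0.5]
width: 0.0001
grip_force: 0.0
```

```bash
python3 -c "
from h import st
st((-50,95.5,236))"
```

```text
t 6.18 cab mm [-85.3  65.9] z 236.3 yaw 175.75 Fcab [0.4 0.6] 0.5 w 0.0001
(-50, 95.5, 236) tool mm [-35.2  29.8   0.8]
```

Emit:
arm_command([
  [[0,30,0,0,0],[-15,30,0,0,0],[-24,30,0,0,0],[-29,30,0,0,0],[-33,30,0,0,0],[-36,30,0,0,0],[-38,30,0,0,0],[-40,30,0,0,0],[-40,30,0,0,0]],
])

```text
clock: 6.93
eef_pos: [0.5677, 0.0742, 0.2366]
tool_rot: [-0.118, -3.139, -0.023]
wrist_force: [-2.5, -1.0, 2.2]
width: 0.0002
grip_force: 1.2
```

```bash
python3 -c "
from h import st
st()"
```

```text
t 6.93 cab mm [-45.4  95.2] z 236.6 yaw 175.69 Fcab [-2.5 -1.2] 2.2 w 0.0002
```

The left lever moves freely at 2.5 N, so I'll throw it.

Emit:
arm_command([
  [[-8,0,0,0,0],[-17,0,0,0,0],[-26,0,0,0,0],[-34,0,0,0,0],[-40,0,0,0,0],[-44,0,0,0,0],[-47,0,0,0,0],[-50,0,0,0,0],[-52,0,0,0,0],[-52,0,0,0,0]],
])

```text
clock: 7.77
eef_pos: [0.6197, 0.0706, 0.2362]
tool_rot: [-0.117, -3.139, -0.023]
wrist_force: [-1.0, 0.3, -0.3]
width: 0.0004
grip_force: 0.4
```

```bash
python3 -c "
from h import st
st()"
```

```text
t 7.77 cab mm [ 6.7 95.1] z 236.2 yaw 175.72 Fcab [-1.   0.3] -0.3 w 0.0004
```

Emit:
arm_command([
  [[-3,0,0,0,0],[-5,0,0,0,0],[-7,0,0,0,0],[-9,0,0,0,0],[-9,0,0,0,0]],
])

```text
clock: 8.18
eef_pos: [0.6234, 0.0704, 0.236]
tool_rot: [-0.116, -3.129, -0.023]
wrist_force: [-16.4, 0.2, 7.3]
width: 0.0
grip_force: 8.8
```

```bash
python3 -c "
from h import st
st()"
```

```text
t 8.18 cab mm [10.4 95.2] z 236.0 yaw 175.75 Fcab [-16.3  -0.9] 7.3 w 0.0
```

Hard stop at 16 N, so the left lever is fully over. I'll try the middle lever now.

Emit:
arm_command([
  [[40,0,0,0,0],[80,0,0,0,0],[90,-35,0,0,0],[90,-70,0,0,0],[90,-95,0,0,0],[77,-95,0,0,0],[70,-95,0,0,0],[65,-95,0,0,0],[62,-95,0,0,0],[62,-95,0,0,0]],
])

```text
clock: 9.02
eef_pos: [0.5548, -0.0206, 0.2355]
tool_rot: [-0.117, -3.129, -0.018]
wrist_force: [-19.3, -3.9, 13.4]
width: -0.0001
grip_force: 9.4
```

```bash
python3 -c "
from h import st
st()"
```

```text
t 9.02 cab mm [-51.8  -0.2] z 235.5 yaw 175.73 Fcab [-19.   -5.2] 13.4 w -0.0001
```

The middle lever is still blocked. On to the right one.

Emit:
arm_command([
  [[26,0,0,0,0],[28,-35,0,0,0],[28,-70,0,0,0],[26,-95,0,0,0],[14,-95,0,0,0],[7,-95,0,0,0],[3,-95,0,0,0],[0,-95,0,0,0],[0,-95,0,0,0]],
])

```text
clock: 9.77
eef_pos: [0.5528, -0.1138, 0.2336]
tool_rot: [-0.114, -3.139, -0.023]
wrist_force: [-2.0, -0.1, 1.1]
width: -0.0001
grip_force: 0.6
```

```bash
python3 -c "
from h import st
st()"
```

```text
t 9.77 cab mm [-47.4 -93.4] z 233.6 yaw 175.83 Fcab [-2.  -0.3] 1.1 w -0.0001
```

Emit:
arm_command([
  [[-10,0,-2,0,0],[-20,0,-2,0,0],[-30,0,-2,0,0],[-40,0,-2,0,0],[-47,0,-2,0,0],[-52,0,-2,0,0],[-56,0,-2,0,0],[-59,0,-2,0,0],[-62,0,-2,0,0],[-62,0,-2,0,0]],
])

```text
clock: 10.6
eef_pos: [0.6093, -0.1184, 0.2348]
tool_rot: [-0.117, -3.128, -0.025]
wrist_force: [-15.8, 1.8, 6.6]
width: -0.0002
grip_force: 8.4
```

```bash
python3 -c "
from h import st
st()"
```

```text
t 10.6 cab mm [  9.2 -94.1] z 234.8 yaw 175.73 Fcab [-15.9   0.7] 6.6 w -0.0002
```

Stopped at its end. Back to the middle lever.

Emit:
arm_command([
  [[40,0,0,0,0],[80,0,0,0,0],[90,35,0,0,0],[90,70,0,0,0],[90,94,0,0,0],[77,94,0,0,0],[70,94,0,0,0],[65,94,0,0,0],[62,94,0,0,0],[62,94,0,0,0]],
])

```text
clock: 11.43
eef_pos: [0.5598, -0.0217, 0.2369]
tool_rot: [-0.119, -3.139, -0.024]
wrist_force: [-0.5, -0.1, 0.5]
width: 0.0001
grip_force: 0.4
```

```bash
python3 -c "
from h import st
st()"
```

```text
t 11.43 cab mm [-46.7  -1. ] z 236.9 yaw 175.67 Fcab [-0.4 -0.1] 0.5 w 0.0001
```

Emit:
arm_command([
  [[-10,0,1,0,0],[-20,0,1,0,0],[-30,0,1,0,0],[-40,0,1,0,0],[-47,0,1,0,0],[-52,0,1,0,0],[-56,0,1,0,0],[-59,0,1,0,0],[-62,0,1,0,0],[-62,0,1,0,0]],
])

```text
clock: 12.27
eef_pos: [0.6161, -0.0258, 0.2351]
tool_rot: [-0.118, -3.128, -0.022]
wrist_force: [-14.6, -0.8, 6.4]
width: 0.0
grip_force: 8.4
```

```bash
python3 -c "
from h import st
st((-109,192,240),(-109,192,180))"
```

```text
t 12.27 cab mm [ 9.7 -1.3] z 235.1 yaw 175.7 Fcab [-14.5  -1.8] 6.4 w 0.0
(-109, 192, 240) tool mm [120.  192.5  -0.8]
(-109, 192, 180) tool mm [119.3 191.7  59.1]
```

All three are thrown. I'll go to the +y side of the pull above it, then lower.

Emit:
arm_command([
  [[40,0,0,0,0],[80,10,0,0,0],[112,35,-5,0,0],[120,74,-5,0,0],[120,114,-5,0,0],[120,154,-5,0,0],[120,192,-5,0,0],[120,192,25,0,0],[120,192,61,0,0],[120,192,61,0,0]],
])

```text
clock: 13.1
eef_pos: [0.5123, 0.1758, 0.1727]
tool_rot: [-0.114, -3.131, -0.02]
wrist_force: [-2.3, -0.1, -0.8]
width: 0.0001
grip_force: 0.0
```

```bash
python3 - <<'E'
from h import st
st((-109,180,172))
from cell import imaging
import cv2
p=imaging.grab_frame("scene")["pixels"][110:290,170:410,::-1]
cv2.imwrite("pics/s1.png",cv2.resize(p,(800,600),interpolation=cv2.INTER_CUBIC))
E
```

```text
t 13.1 cab mm [-107.6  192.8] z 172.7 yaw 175.82 Fcab [-2.3 -0.3] -0.8 w 0.0001
(-109, 180, 172) tool mm [  1.3 -12.8   0.5]
```

View pics/s1.png

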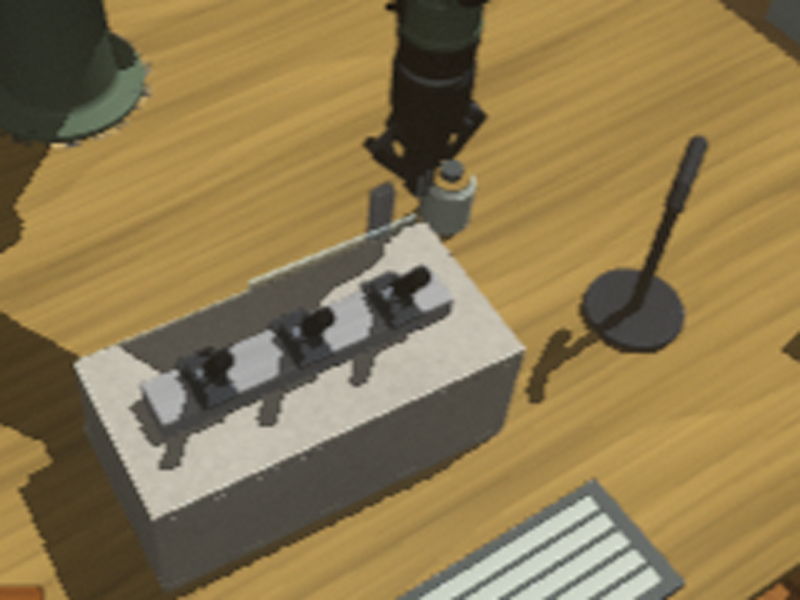

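All three levers lean away ((215,365), (320,322), (415,280)) and the fingers stand just +y of the pull (380,208). Pushing the door along -y.

Emit:
arm_command([
  [[1,-8,0,0,0],[1,-14,0,0,0],[1,-20,0,0,0],[1,-26,0,0,0],[1,-34,0,0,0],[1,-42,0,0,0],[1,-50,0,0,0],[1,-58,0,0,0],[1,-66,0,0,0],[1,-66,0,0,0]],
])

```text
clock: 13.98
eef_pos: [0.5096, 0.1079, 0.1768]
tool_rot: [-0.12, -3.138, -0.021]
wrist_force: [-0.4, 0.1, 0.0]
width: 0.0
grip_force: 0.0
```

```bash
python3 -c "
from h import st
st()"
```

```text
t 13.98 cab mm [-105.7  124.9] z 176.8 yaw 175.62 Fcab [-0.5  0.1] 0.0 w 0.0
```

Emit:
arm_command([
  [[3,-8,4,0,0],[3,-18,4,0,0],[3,-28,4,0,0],[3,-38,4,0,0],[3,-48,4,0,0],[3,-58,4,0,0],[3,-68,4,0,0],[3,-78,4,0,0],[3,-88,4,0,0],[3,-96,4,0,0]],
])

```text
clock: 14.82
eef_pos: [0.4997, 0.0131, 0.1717]
tool_rot: [-0.118, -3.139, -0.023]
wrist_force: [-1.1, 1.9, 1.3]
width: -0.0005
grip_force: 1.1
```

```bash
python3 -c "
from h import st
st()"
```

```text
t 14.82 cab mm [-109.1   29.6] z 171.7 yaw 175.69 Fcab [-1.2  1.8] 1.3 w -0.0005
```

Emit:
arm_command([
  [[0,-6,0,0,0],[0,-11,0,0,0],[0,-15,0,0,0],[0,-18,0,0,0],[0,-21,0,0,0],[0,-24,0,0,0],[0,-24,0,0,0]],
])

```text
clock: 15.4
eef_pos: [0.4985, -0.0044, 0.1716]
tool_rot: [0.113, 3.138, 0.043]
wrist_force: [0.8, 17.7, 3.2]
width: 0.0001
grip_force: 9.2
```

```bash
python3 -c "
from h import st
st()"
```

```text
t 15.4 cab mm [-109.1   12. ] z 171.6 yaw 175.89 Fcab [-0.5 17.8] 3.2 w 0.0001
```

The door is at its end stop at 18 N, at the expected place. I'll back off, lift and check.

Emit:
arm_command([
  [[0,20,0,0,0],[0,45,0,0,0],[10,50,-40,0,0],[30,50,-80,0,0],[60,50,-110,0,0],[90,50,-120,0,0],[120,50,-120,0,0],[120,50,-120,0,0],[120,50,-120,0,0]],
])

```text
clock: 16.15
eef_pos: [0.3815, 0.0473, 0.2926]
tool_rot: [0.116, 3.138, 0.022]
wrist_force: [-0.3, -0.3, -0.3]
width: -0.0002
grip_force: 0.0
```

```bash
python3 - <<'E'
from h import st
st()
from cell import imaging
import cv2,pickle,numpy as np
o=pickle.load(open("f0.pkl","rb"))
f=imaging.grab_frame("scene");p=f["pixels"]
pickle.dump(f,open("f1.pkl","wb"))
cv2.imwrite("pics/s2.png",cv2.resize(p[130:370,100:420,::-1],(800,600),interpolation=cv2.INTER_CUBIC))
q=imaging.grab_frame("top");p=q["pixels"]
cv2.imwrite("pics/t2.png",cv2.resize(p[115:235,150:350,::-1],(800,480),interpolation=cv2.INTER_CUBIC))
E
```

```text
t 16.15 cab mm [-229.3   55.7] z 292.6 yaw 175.75 Fcab [-0.3 -0.3] -0.3 w -0.0002
```

View pics/s2.png

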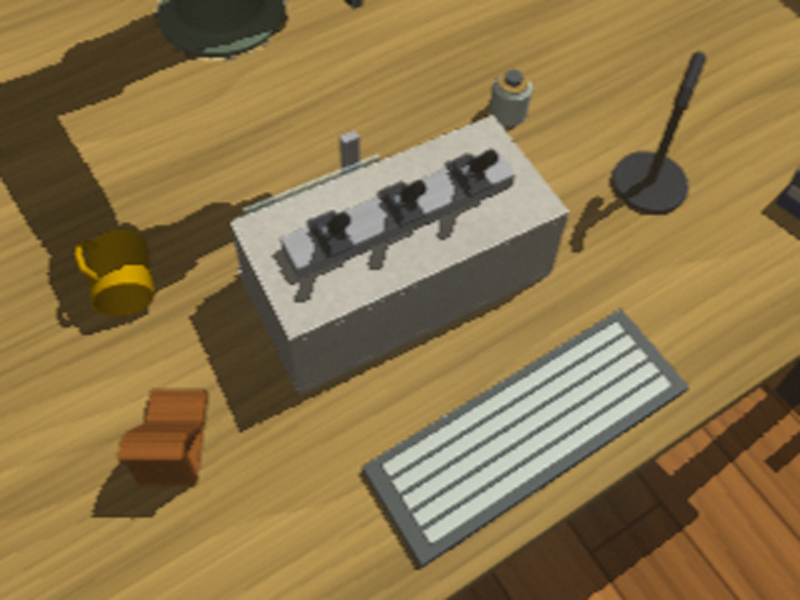

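View pics/t2.png

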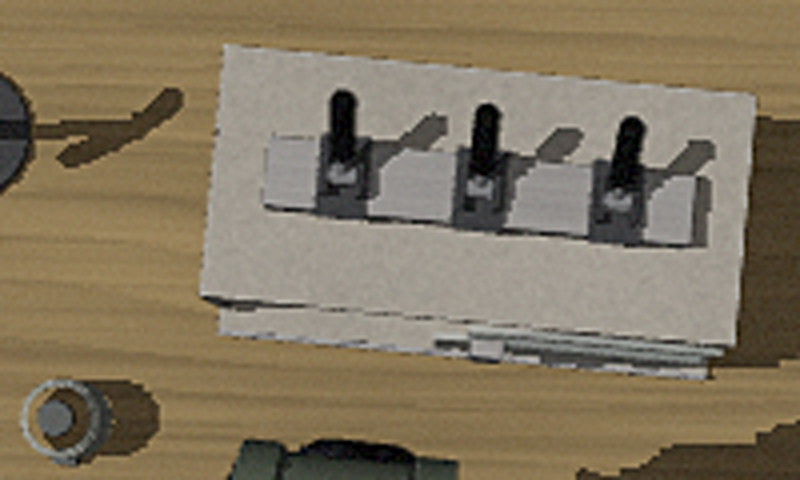

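All three levers are over (top crop: tips at (343,97), (487,110), (632,122)). The door sits in front of the right half with its pull at (488,346), and the dispenser, stand, mug and phone stand are where they were. I'll check the end positions numerically before handing in.

```bash
python3 - <<'E'
import pickle,numpy as np
from h import ray,C,Rz
f=pickle.load(open("f0.pkl","rb"))["top"]
for u,v,z in((343,97,.261),(487,110,.261),(632,122,.261),(488,346,.197)):
    print((1e3*Rz.T@(ray(f,150+u/4,115+v/4,z)[:2]-C)).round(1))
from cell import workorder
print(workorder.hand_in())
E
```

```text
[41.1 94.5]
[41.2  0.2]
[ 42.1 -94.7]
[-109.1  -15.9]
the job is handed in; nothing more can be done
None
```

The job is done and handed in at about 16 s of the 64 s allowed: all three levers are fully thrown (in the order left, right, middle), the front door is fully open, the gripper is clear, and the other things on the desk look unmoved.

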